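# True up an instrument frame corner with a square

### The job

Slide the catch behind the swivelling end plate fully back, then pick up the steel square by its grip bar and press it into the corner of the frame until it sits flush against both plates and the end plate is square to the side plate; keep it pressed there for about a second. Take the square away without shifting the end plate, lay it flat back on the middle of the rubber mat where it came from and let go. Do not push the end plate past square, and leave the other things on the bench where they are.

Things in the scene. Friction and masses are not known exactly. Their poses are not given: they have to be found in the camera images.
- fixture: Grey bench fixture fixed to the table: base plate 185 (x) x 215 (y) x 12 mm, origin at the centre of its underside. On it stand the side plate, the end plate and the catch. Its yaw varies within about 0.35 rad. +x runs along the side plate away from the corner, +y along the end plate (when square) away from the corner.
- corner (a point): The inside corner of the frame, on the top of the base plate (z 12 mm over the table), at fixture (-42.5, -87.5) mm; axes as the fixture. It is the pivot line of the end plate. The frame is open towards +x and +y of it.
- side_mid (a point): On the fixed side plate (aluminium, 130 mm long, 40 mm high on the base plate, 10 mm thick): top edge of its inner face, 55 mm from the corner. The inner face is the plane y = 0 of corner, from x = -10 to +120 mm. Axes as the fixture.
- end_plate (a joint): Angle of the end plate in rad: 0 = square to the side plate, positive = leaning in over the base plate (corner angle less than 90 degrees), negative = pushed past square. Starts at 0.10 to 0.22. Stiff pivot, about 0.22 N m of friction, stays where it is left: about 2 N at its free end moves it.
- end_tip (a point): On the swivelling end plate (aluminium, 10 mm thick, its top 40 mm above the base plate): top of the inner face at the free end, 110 mm from the pivot. The point's own +y runs along the inner face away from the pivot; the thickness lies on its -x side.
- catch (a joint): Travel of the catch in m: 0 = in, its steel nose stands behind the end plate and stops it about 0.06 rad short of square; 0.035 = fully back, the end plate is free. Slides along the fixture's +y, friction about 2 N, stays where it is left.
- catch_knob (a point): Centre of the top of the catch's upright black knob, 14 mm (fixture x) by 22 mm (fixture y), 40 mm tall above the steel catch, its top 79 mm above the table; axes as the fixture. It moves with the catch.
- square: Steel square, 0.2 to 0.5 kg: two legs along its +x and +y, each 100 mm long outside, 18 wide, 16 high, joined by an upright diagonal grip bar, 14 mm thick along the (+x,+y) diagonal, 62 mm long, its top 56 mm up. Origin on the underside, below the bar's middle; outer faces are its planes x = -38 and y = -38 mm. In the corner its axes match the fixture's. Starting yaw within 0.45 rad.
- heel (a point): Outer corner of the square's two legs, on its underside, at (-38, -38, 0) mm of the square; axes as the square.
- mat: Black rubber mat fixed to the table, 170 (x) x 210 (y) x 4 mm, origin at the centre of its underside. The square lies on its middle or towards its -y side. Fixture and mat may be left or right.
- driver: Bystander: screwdriver 150 mm long lying along the mat's +y edge. Origin on the underside.
- nut: Bystander: brass spacer 24 mm across, 20 mm high, on the fixture's base plate at its (+x,+y) corner.
- bracket: Bystander: flat thin steel angle bracket without a grip bar, 70 x 78 mm, 6 mm high, at the far side of the bench. Not the square.
- jar: Bystander: jar 56 mm across, 70 mm high, at the far side.
- bottle: Bystander: glass bottle 60 mm across, 130 mm high, at the far side.
- wrench: Bystander: wrench 150 mm long, lying on the bench near the robot.
- vial_tray: Bystander: small grey compartment tray 120 x 90 x 35 mm, at the right near the robot.
Not all that is in view belongs to the job. Of the things that look like the square, take the one that is farthest from the robot's base at the start.

How it is judged:
By the outcome, as a careful person would: the job done as asked, in the order asked, and still so for the second after the job is handed in, with the robot touching nothing.
It also fails if it takes over 64 s, if anything falls off the work surface, if the arm or the gripper's body presses on something with over 40 N, if the wrist force passes 120 N, or if a joint passes its speed limit or range.

### The arm

A 7-joint arm with a two-finger parallel gripper is mounted at the origin on the work surface. World frame = base frame: x ahead of the robot, y to its left, z up, the work surface at z = 0. Lengths are in m, angles in rad, forces in N, time in s.
With the tool pointing down it reaches from about 0.425 to 0.875 m from the base axis. Payload 4.7 kg.
Tool frame: the origin (TCP) lies at the very end of the fingers, on their centre line; the grasp point (between the pads) lies 19 mm behind it; z points along the fingers, y is the line along which they close (so a half turn about z gives the same grasp; the last joint's range is limited). The gripper opens to 87 mm and grips with 3 to 60 N. Pads are 19 mm wide; open, the fingers measure 117 mm over their backs; the gripper's body (75 mm by 190 mm) begins 51 mm behind the grasp point.
Start: joints at [-1.267, 0.321, -0.07, 1.45, 0.023, 1.371, -0.057], TCP at [0.186, 0.623, 0.223] pointing down, gripper open.
Joint ranges: [-2.86, 2.86], [-0.3, 2.09], [-1.38, 1.24], [0.06, 2.45], [-1.56, 4.7], [0.09, 2.05], [-2.69, 2.69]. Speed limits (rad/s): [2.57, 2.57, 3.14, 3.14, 3.14, 3.14, 3.14].

### API

Orientations are given as a rotation vector (axis times angle).
In Python, from bench import ctrl gives the robot as it stands.
- The arm moves only by the shell command python3 -m jog 'ROWS' [FORCE]. ROWS is JSON, a list that holds one entry, the list of rows, each a list of 7 numbers: the shift along the tool's x, y, z in mm, then the turn, a rotation vector about the tool's x, y, z in degrees, then the finger opening in mm, from 0 to 87. A call has 1 to 10 rows; each row is the pose to reach, as a shift and turn from the pose commanded when the call began, along the tool's axes at that moment; what a row does not reach only later rows make up. A row lasts 1/10 s, in which the tool goes at most 50 mm and 8.59 degrees, less where a joint would pass 70% of its speed; a pose out of reach is approached as far as the arm can. A call with a gripper value outside its range is refused whole. The fingers move at their own pace and stop on an object; FORCE is the grip in N (left out, the last holds). Time passes only in rows, so rows that repeat a pose let the fingers close. It gives the time, the measured TCP pose, the force, the opening and the grip force at its end, in the units of the state.
- ctrl.get_state(): the state, without advancing time (a new reading comes with each control period).
- ctrl.get_image(name): name is "side" or "top"; returns a dict with "image" (420x560x3 uint8, red, green, blue), "depth" (420x560 float32, m along the optical axis (not along the pixel's ray), 0 where there is no reading), "fov_y" (degrees; the focal length in pixels is half the picture's height over the tangent of half this angle, whatever the lens; pixels are square), "cx", "cy" (the principal point, pixels), "rvec" (rotation vector, rad) and "tvec" (3), from world to camera coordinates, as OpenCV has them. Camera axes: x right, y down, z forward; pixel columns grow to the right and rows downward; lengths in m; the calibration is good to about 2 mm. A picture is of the moment at which its call begins.
- ctrl.close_job(): hands the job in; it is judged then, once.
The state is a dict: "time": time; "joint_positions": joint angles; "qd": joint speeds; "joint_torque": joint torques, N m; "position": TCP position; "tool_rot": TCP orientation; "ft_force": force on the tool from outside, world axes, zero at the start; "torque": the same for the moment, N m; "grip_width": opening from 0.0 (shut) to 1.0 (fully open); "grip_force": force on a finger pad.
Only numpy, scipy, OpenCV 4.12 (cv2) and the standard library are available. Lean on these libraries where they do the work, as an engineer would, in place of code of your own. Each camera call takes 0.05 s, during which the arm holds its last target. There are 200 camera calls.

## Working session

There is one attempt and no reset: what is moved stays moved. The work goes in short steps, Python scripts to look and compute and a shell command to move; the robot and the scene stay as the last step left them, time stands still between calls to the robot, and variables do not carry over. Pictures are saved under pics/ and viewed, at most 10 in all, crops included, and the job is handed in when it is done.

```bash
mkdir -p pics; ls
cat > h.py <<'E'
import numpy as np, cv2
from bench import ctrl
from scipy.spatial.transform import Rotation as R
def grab(n,name=None):
    d=ctrl.get_image(n)
    np.savez(f'/tmp/{n}.npz',**{k:np.array(v) for k,v in d.items()})
    if name: cv2.imwrite('pics/'+name,cv2.cvtColor(d['image'],cv2.COLOR_RGB2BGR))
    return d
def load(n): return dict(np.load(f'/tmp/{n}.npz'))
def cam(d):
    f=d['image'].shape[0]/2/np.tan(np.radians(float(d['fov_y']))/2)
    return f,float(d['cx']),float(d['cy']),R.from_rotvec(np.ravel(d['rvec'])).as_matrix(),np.ravel(d['tvec'])
def cloud(d):
    f,cx,cy,M,t=cam(d);z=d['depth'];v,u=np.mgrid[:z.shape[0],:z.shape[1]]
    P=np.stack([(u-cx)/f*z,(v-cy)/f*z,z],-1)
    W=(P-t)@M; W[z<=0]=np.nan
    return W
def onz(d,u,v,h):
    f,cx,cy,M,t=cam(d);r=np.array([(u-cx)/f,(v-cy)/f,1])@M;o=-t@M
    return o+r*(h-o[2])/r[2]
def px(d,p):
    f,cx,cy,M,t=cam(d);c=M@np.asarray(p)+t
    return c[0]/c[2]*f+cx,c[1]/c[2]*f+cy
def crop(d,u0,v0,u1,v1,s,name):
    im=cv2.cvtColor(d['image'][v0:v1,u0:u1],cv2.COLOR_RGB2BGR)
    cv2.imwrite('pics/'+name,cv2.resize(im,None,fx=s,fy=s,interpolation=cv2.INTER_CUBIC))
def tool(dw_from_to=None):
    s=ctrl.get_state();return np.array(s['position']),R.from_rotvec(s['tool_rot'])
E
python3 - <<'E'
from h import *
for n in('top','side'):
    d=grab(n,n+'0.png'); print(n,d['fov_y'],d['cx'],d['cy'],d['rvec'],d['tvec'], -np.ravel(d['tvec'])@cam(d)[3])
s=ctrl.get_state();print(s); print(R.from_rotvec(s['tool_rot']).as_matrix().round(3))
E
```

```text
pics
top 50.96732456475757 280.9477267203668 210.00149913835588 [ 2.14980646 -2.16354335  0.160864  ] [-0.03018255  0.54454406  1.13551146] [ 0.3850741  -0.01831115  1.19925316]
side 42.98507942806396 276.508891861366 211.3643914763404 [ 2.16415377 -0.73387984  0.3556936 ] [-0.44836193  0.24918103  1.1632899 ] [-0.10199257 -0.85492669  0.93544688]
{'time': 0.1, 'joint_positions': array([-1.26691568,  0.32178093, -0.07009615,  1.4516029 ,  0.02262207,
        1.37079589, -0.05690254]), 'qd': array([-0.00115282, -0.0024445 , -0.00201162, -0.00419235,  0.00159169,
       -0.00240706,  0.00036087]), 'joint_torque': array([ 5.72100055e-05, -4.92567229e+01, -4.05455818e-01, -3.13402247e+01,
       -6.39970810e-02,  3.93875130e-02,  7.37374671e-05]), 'position': array([0.18563192, 0.62238763, 0.22152512]), 'tool_rot': array([-4.53509189e-01, -3.10853672e+00,  2.81770581e-03]), 'ft_force': array([ 0.87411807, -0.66257008,  0.43812642]), 'torque': array([ 0.04554655, -0.02593075,  0.01814017]), 'grip_force': 0.0, 'grip_width': 0.9983858236869042}
[[-0.958  0.286 -0.   ]
 [ 0.286  0.958 -0.002]
 [-0.    -0.002 -1.   ]]
```

View pics/top0.png

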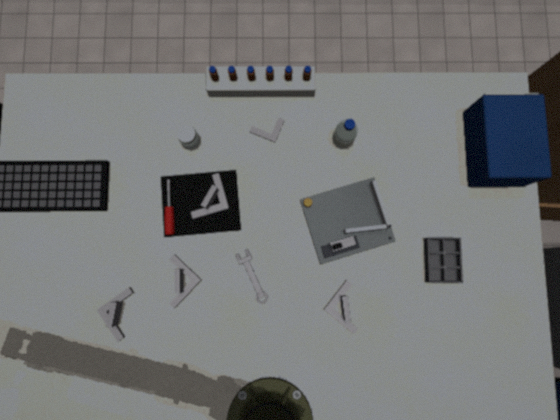

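View pics/side0.png

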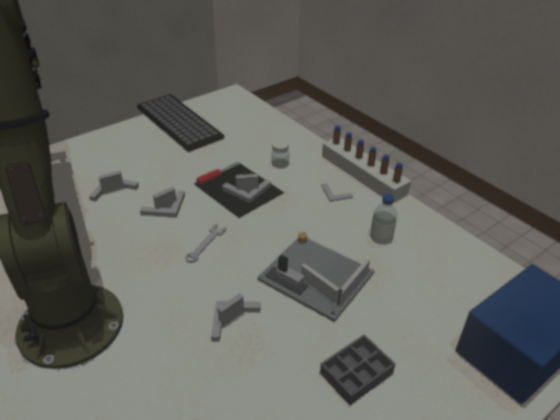

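Top view: square candidates are (210,197) on the mat, (115,312), (183,280) and (343,307), plus the thin bracket at (268,130). The base is at about (270,400), so the farthest one with a grip bar is (210,197) on the mat. The fixture is at (348,220): nut (307,202), side plate on the right, end plate along the bottom, knob (342,243). I'll check both up close.

Run:
```python
from h import *
d=load('top')
im=cv2.cvtColor(d['image'],cv2.COLOR_RGB2BGR)
def c(u0,v0,w,h,s): 
    x=cv2.resize(im[v0:v0+h,u0:u0+w],None,fx=s,fy=s,interpolation=cv2.INTER_CUBIC)
    x=np.clip(x*1.5,0,255).astype(np.uint8)
    for k in range(0,w,10): cv2.putText(x,str(u0+k),(k*s,8),0,.3,(0,255,255));cv2.line(x,(k*s,9),(k*s,13),(0,255,255))
    for k in range(0,h,10): cv2.putText(x,str(v0+k),(0,k*s+4),0,.3,(0,255,255))
    return x
A=c(155,165,95,75,4); B=c(295,172,105,97,4)
o=np.zeros((max(A.shape[0],B.shape[0]),A.shape[1]+B.shape[1],3),np.uint8)
o[:A.shape[0],:A.shape[1]]=A;o[:B.shape[0],A.shape[1]:]=B
cv2.imwrite('pics/crop0.png',o);print(o.shape)
W=cloud(d)
for p in [(210,197),(342,243),(370,228),(307,202),(350,205),(165,180),(450,300),(380,200)]: print(p,W[p[1],p[0]].round(4))
```

```text
(388, 800, 3)
(210, 197) [0.5766 0.152  0.0601]
(342, 243) [ 0.4554 -0.1938  0.0399]
(370, 228) [ 0.4934 -0.2664  0.0522]
(307, 202) [ 0.5663 -0.1038  0.0322]
(350, 205) [ 0.5605 -0.2226  0.012 ]
(165, 180) [0.6347 0.2855 0.0012]
(450, 300) [ 0.3029 -0.4872 -0.0023]
(380, 200) [ 0.5673 -0.2951  0.0539]
```

View pics/crop0.png

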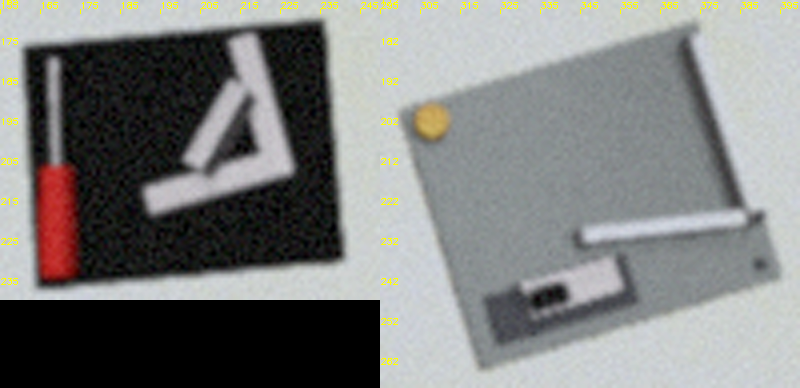

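Crop: the mat square's heel is at about (228,208), with its bar between (203,205) and (215,185). Fixture base corners are (300.2,199.5), (374.2,178), (394.8,241.2) and (320,264). The knob's black top is at (337,246).

```bash
cat >> h.py <<'E'
def fit2(model,pts):
    m=np.array(model);p=np.array(pts);mc=m.mean(0);pc=p.mean(0);U,S,V=np.linalg.svd((m-mc).T@(p-pc))
    Q=V.T@np.diag([1,np.linalg.det(V.T@U.T)])@U.T
    return np.arctan2(Q[1,0],Q[0,0]),pc-Q@mc,(p-(m@Q.T+pc-Q@mc))
def rot(a): return np.array([[np.cos(a),-np.sin(a)],[np.sin(a),np.cos(a)]])
def rect(P):
    r=cv2.minAreaRect((P[:,:2]*1000).astype(np.float32));return r
E
python3 - <<'E'
from h import *
d=load('top')
a,t,res=fit2([[.0925,.1075],[.0925,-.1075],[-.0925,-.1075],[-.0925,.1075]],[onz(d,u,v,.012)[:2] for u,v in[(300.2,199.5),(374.2,178),(394.8,241.2),(320,264)]])
print('fixture',a,t,'res mm',(res*1000).round(1))
for n in('top','side'):
    if n=='side': d=load('side')
    W=cloud(d).reshape(-1,3);W=W[~np.isnan(W[:,0])]
    L=W.copy();L[:,:2]=(W[:,:2]-t)@rot(a);
    def st(m,s):
        Q=L[m]*1000
        if len(Q)<5: print(n,s,len(Q));return
        c=Q.mean(0);w,v=np.linalg.eigh(np.cov(Q[:,:2].T));dd=v[:,1]
        print(n,s,len(Q),'mean',c.round(1),'med z',np.median(Q[:,2]).round(1),'ext',Q.min(0).round(1),Q.max(0).round(1),'dir',np.degrees(np.arctan2(dd[1],dd[0])).round(2),'sd',np.sqrt(w).round(1))
    x,y,z=L.T
    st((abs(x)<.1)&(abs(y)<.11)&(z>.042)&(z<.062)&(y<-.075)&(x>-.03),'side')
    st((abs(x)<.1)&(abs(y)<.11)&(z>.042)&(z<.062)&(y>-.075)&(x>-.07)&(y<.03),'end')
    st((abs(x)<.1)&(abs(y)<.11)&(z>.065)&(z<.09),'knob')
    st((abs(x)<.1)&(abs(y)<.11)&(z>.03)&(z<.042)&(x<-.03),'catchtop')
    st((abs(x)<.06)&(abs(y)<.05)&(z>.005)&(z<.018)&(x>.0),'base')
# square
d=load('top')
s=[onz(d,*p,.02)[:2] for p in [(228,207.5),(213,174),(192,215)]]
print(np.array(s))
e=s[1]-s[0];f=s[2]-s[0];print(np.linalg.norm(e),np.linalg.norm(f),np.arctan2(e[1],e[0]),np.arctan2(-f[0],f[1]))
W=cloud(d).reshape(-1,3);W=W[~np.isnan(W[:,0])]
m=(abs(W[:,0]-.575)<.07)&(abs(W[:,1]-.15)<.07)
for lo,hi in((.045,.075),(.012,.03)):
    Q=W[m&(W[:,2]>lo)&(W[:,2]<hi)];print(lo,len(Q),np.median(Q,0),rect(Q))
q=[onz(d,*p,.004)[:2] for p in [(161.2,177),(235.5,170.5),(240.5,230),(164.8,236.5)]]
print('mat',fit2([[.085,.105],[.085,-.105],[-.085,-.105],[-.085,.105]],q))
E
```

```text
fixture 0.2813670128557213 [ 0.51853437 -0.21421984] res mm [[-1.1 -1.5]
 [-1.9  0.3]
 [ 1.5  2.1]
 [ 1.5 -0.9]]
top side 194 mean [ 24.7 -90.2  51.3] med z 51.8 ext [-29.8 -96.1  42.1] [ 78.5 -84.9  58.1] dir -179.69 sd [ 3.3 31.5]
top end 169 mean [-37.4 -22.4  51. ] med z 51.5 ext [-63.3 -73.9  42.2] [-22.5  29.7  58.2] dir 85.29 sd [ 7.4 30.3]
top knob 50 mean [-58.9  58.6  78.5] med z 79.4 ext [-65.8  46.3  65.5] [-52.3  68.8  83.6] dir 87.99 sd [4.  6.7]
top catchtop 159 mean [-54.3  24.2  39.1] med z 39.7 ext [-69.  -87.3  30.6] [-30.   69.7  42. ] dir 96.86 sd [ 9.  32.2]
top base 794 mean [29.9  0.1 12.2] med z 12.2 ext [  0.1 -49.8   5.1] [60.  49.8 17.9] dir 90.71 sd [17.4 29. ]
side side 221 mean [ 23.5 -93.5  51.3] med z 52.3 ext [-29.1 -99.   42.1] [ 78.9 -86.3  57.6] dir -179.5 sd [ 3.5 32.2]
side end 282 mean [-38.6 -23.1  49.8] med z 51.2 ext [-69.6 -74.8  42. ] [-20.8  29.9  56.8] dir 86.28 sd [ 8.7 29.9]
side knob 82 mean [-60.6  54.4  75.2] med z 77.0 ext [-68.2  44.2  65.2] [-49.3  67.6  84.1] dir 90.6 sd [4.5 6.7]
side catchtop 355 mean [-52.   -4.5  37.2] med z 38.0 ext [-70.9 -98.8  30. ] [-30.8  68.9  42. ] dir 98.04 sd [ 9.7 48.4]
side base 661 mean [32.2 -2.4 13.2] med z 13.3 ext [  0.1 -50.    7. ] [59.9 49.9 17.8] dir 86.15 sd [16.1 29.2]
[[0.55432649 0.10903093]
 [0.64684104 0.15071982]
 [0.53446685 0.20557886]]
0.10147366864907188 0.0985693059576433 0.4233692415968627 0.20286766847585047
0.045 152 [0.57721617 0.15699638 0.05936053] ((579.0281372070312, 157.2886962890625), (15.12567138671875, 61.83090591430664), 60.976261138916016)
0.012 475 [0.56090988 0.14238799 0.0201422 ] ((586.1331787109375, 171.71514892578125), (98.82465362548828, 100.12279510498047), 15.997176170349121)
mat (np.float64(0.08488459975464883), array([0.56887179, 0.18589806]), array([[-0.00207447, -0.0022555 ],
       [-0.00246155,  0.00248064],
       [ 0.00156901,  0.00219486],
       [ 0.00296701, -0.00242   ]]))
```

```bash
cat >> h.py <<'E'
FA=0.286; FT=np.array([.5185,-.2142])
def fx(x,y): return FT+rot(FA)@np.array([x,y])/1000
def go(xy,z,th):
    "tool-frame shift(mm)/turn(deg) from measured pose to TCP xy,z, tool-y axis at world angle th deg"
    p,r=tool();a=np.radians(th)
    y=np.array([np.cos(a),np.sin(a),0]);zz=np.array([0,0,-1.]);T=np.stack([np.cross(y,zz),y,zz],1)
    s=r.inv().apply(np.r_[xy,z]-p)*1000;w=(r.inv()*R.from_matrix(T)).as_rotvec(degrees=True)
    print('shift',s.round(1),'turn',w.round(1))
E
python3 - <<'E'
from h import *
print(fx(-59.3,57.5),fx(-42.5,-87.5))
go([.47,.18],.2,90);go(fx(-59.3,57.5),.14,106.4)
E
```

```text
[ 0.44538704 -0.17576519] [ 0.50241158 -0.31013572]
shift [-398.9 -342.7   22.2] turn [ -0.1  -0.  -16.6]
shift [-477.  -690.5   82.8] turn [ -0.1  -0.  -33. ]
```

```bash
python3 -m jog '[[[-400,-343,20,0,0,-16,50],[-400,-343,20,0,0,-16,50],[-400,-343,20,0,0,-16,50],[-400,-343,20,0,0,-16,50],[-400,-343,20,0,0,-16,50],[-400,-343,20,0,0,-16,50],[-400,-343,20,0,0,-16,50],[-400,-343,20,0,0,-16,50],[-400,-343,20,0,0,-16,50],[-400,-343,20,0,0,-16,50]]]' 25
python3 -c "
from h import *
go(fx(-59.3,57.5),.14,106.4)"
```

```text
time: 1.1
position: [0.4568, 0.2009, 0.2034]
tool_rot: [-0.016, -3.141, -0.0]
ft_force: [0.7, -0.2, -0.8]
grip_width: 0.572
grip_force: 0.0
shift [   7.5 -376.8   63.3] turn [  0.  -0. -17.]
```

```bash
python3 -m jog '[[[7,-377,60,0,0,-17,50],[7,-377,60,0,0,-17,50],[7,-377,60,0,0,-17,50],[7,-377,60,0,0,-17,50],[7,-377,60,0,0,-17,50],[7,-377,60,0,0,-17,50],[7,-377,60,0,0,-17,50],[7,-377,60,0,0,-17,50],[7,-377,60,0,0,-17,50],[7,-377,60,0,0,-17,50]]]'
python3 -c "
from h import *
go(fx(-59.3,57.5),.05,106.4)"
```

```text
time: 2.1
position: [0.4448, -0.1744, 0.1432]
tool_rot: [0.444, -3.109, -0.001]
ft_force: [1.2, 0.4, -0.1]
grip_width: 0.575
grip_force: 0.0
shift [-0.2 -1.6 93.2] turn [ 0.  -0.  -0.1]
```

```bash
python3 -m jog '[[[0,-1,45,0,0,0,50],[0,-1,75,0,0,0,50],[0,-1,92,0,0,0,50],[0,-1,92,0,0,0,50],[0,-1,92,0,0,0,15],[0,-1,92,0,0,0,15],[0,-1,92,0,0,0,15],[0,-1,92,0,0,0,15],[0,-1,92,0,0,0,15],[0,-1,92,0,0,0,15]]]' 15
python3 -c "
from h import *
p=ctrl.get_state()['position'];print((p[:2]-FT)@rot(FA)*1000)
d=grab('side');crop(d,250,220,390,320,5,'knob1.png')"
```

```text
time: 3.1
position: [0.4465, -0.1754, 0.0524]
tool_rot: [-0.447, 3.108, -0.001]
ft_force: [0.8, -0.5, 4.4]
grip_width: 0.255
grip_force: 15.0
[-58.08906385  57.51691   ]
```

View pics/knob1.png

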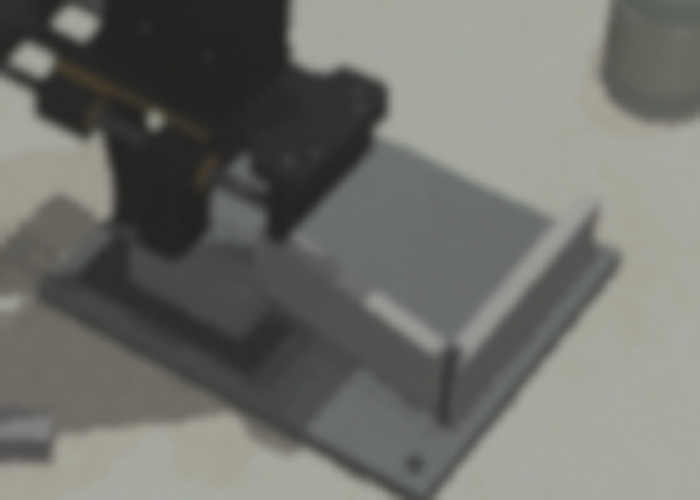

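The fingers hold the knob at 22 mm, its known length. Next I slide it along tool +y, which is fixture +y.

```bash
python3 -m jog '[[[0,6,0,0,0,0,15],[0,12,0,0,0,0,15],[0,18,0,0,0,0,15],[0,24,0,0,0,0,15],[0,29,0,0,0,0,15],[0,33,0,0,0,0,15],[0,36,0,0,0,0,15],[0,37,0,0,0,0,15],[0,37,0,0,0,0,15]]]'
python3 -c "
from h import *
p=ctrl.get_state()['position'];print((p[:2]-FT)@rot(FA)*1000)"
```

```text
time: 4.05
position: [0.4382, -0.1469, 0.0524]
tool_rot: [-0.443, 3.103, -0.02]
ft_force: [9.5, -19.8, -9.1]
grip_width: 0.252
grip_force: 15.0
[-58.08166582  87.18656964]
```

```bash
python3 -c "
from h import *
print(ctrl.get_state()['ft_force'],ctrl.get_state()['torque'])
d=grab('side');crop(d,250,220,390,320,5,'knob2.png')
for k in range(40,112,6):
  pass
W0=cloud(load('top')).reshape(-1,3);W0=W0[~np.isnan(W0[:,0])];L=(W0[:,:2]-FT)@rot(FA)*1000
for y in range(20,112,6):
  m=(abs(L[:,0]+58)<5)&(abs(L[:,1]-y)<3);print(y,(W0[m,2]*1000).round(0)[:12])
"
```

```text
[  9.49224746 -19.75302467  -9.11146054] [-3.98096751 -1.89838578  0.09162307]
20 [38. 40. 41. 42. 41. 41. 40. 41.]
26 [40. 38. 38. 42. 43. 39. 39. 43. 39.]
32 [41. 40. 42. 43. 38. 38. 41. 39.]
38 [40. 40. 42. 41. 40. 41. 39.]
44 [76.]
50 [82. 78. 80. 78. 81. 77. 80. 79.]
56 [84. 74. 81. 77. 83. 81. 82. 77. 80. 83.]
62 [79. 78. 80. 80. 79. 82. 82. 75. 81. 78.]
68 [81. 39. 47. 65. 79. 79. 30. 42. 59. 81. 80. 25.]
74 [19. 17. 22. 18. 19. 16. 16. 17. 20. 17.]
80 [14. 20. 16. 19. 18. 22. 20.]
86 [21. 16. 20. 13. 20. 16. 14. 18.]
92 [18. 19. 19. 16. 12. 20. 18. 11. 20. 19.]
98 [12. 10.  9. 14. 14. 14. 15. 17. 12.]
104 [15. 12. 11. 11. 12. 13. 13.]
110 [11. -3. -3. 13.  3.  1. 10.  2.  8.]
```

View pics/knob2.png

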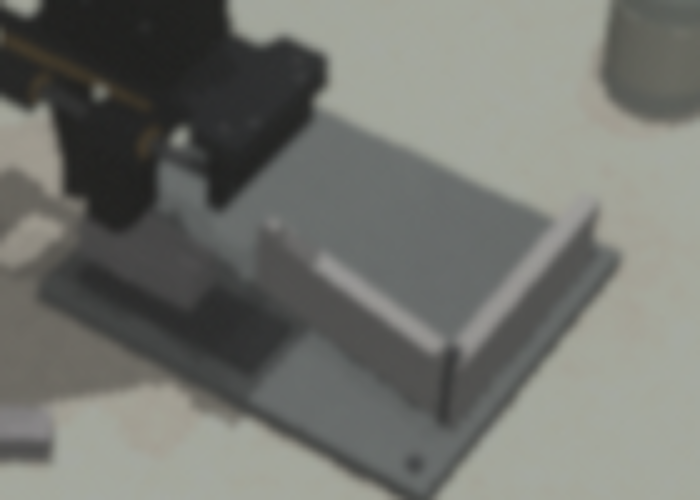

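```bash
python3 -m jog '[[[0,2,0,0,0,0,15],[0,4,0,0,0,0,15],[0,4,0,0,0,0,15]]]'
python3 -c "
from h import *
p=ctrl.get_state()['position'];print((p[:2]-FT)@rot(FA)*1000)"
```

```text
time: 4.4
position: [0.438, -0.146, 0.0525]
tool_rot: [-0.441, 3.101, -0.027]
ft_force: [12.6, -27.9, -15.9]
grip_width: 0.28
grip_force: 15.0
[-58.01380616  88.09957026]
```

```bash
python3 -m jog '[[[0,-6,0,0,0,0,15],[0,-6,0,0,0,0,50],[0,-6,0,0,0,0,50],[0,-6,0,0,0,0,50],[0,-6,-50,0,0,0,50],[0,-6,-100,0,0,0,50],[0,100,-150,0,0,0,50],[0,150,-150,0,0,0,50],[0,150,-150,0,0,0,50],[0,150,-150,0,0,0,50]]]'
python3 - <<'E'
from h import *
d0=load('top');d=grab('top')
im=np.vstack([cv2.resize(cv2.cvtColor(x['image'][215:270,290:400],cv2.COLOR_RGB2BGR),None,fx=5,fy=5,interpolation=cv2.INTER_CUBIC) for x in(d0,d)])
cv2.imwrite('pics/cmp.png',np.clip(im*1.6,0,255).astype(np.uint8))
for x in(d0,d):
  W=cloud(x).reshape(-1,3);W=W[~np.isnan(W[:,0])];L=(W[:,:2]-FT)@rot(FA)*1000
  m=(abs(L[:,0]+58)<15)&(abs(L[:,1]-65)<45)&(W[:,2]>.065)&(W[:,2]<.09);print(m.sum(),L[m].mean(0),np.median(L[m],0),L[m].min(0),L[m].max(0))
  m=(abs(L[:,0]+58)<4)&(abs(L[:,1]-40)<70)&(W[:,2]>.034)&(W[:,2]<.045);print('steel',L[m].min(0),L[m].max(0))
E
```

```text
time: 5.4
position: [0.3895, 0.0136, 0.2022]
tool_rot: [0.46, -3.107, -0.003]
ft_force: [-0.3, -0.9, -0.0]
grip_width: 0.575
grip_force: 0.0
50 [-58.63236691  58.79585371] [-58.6316465   59.08666988] [-65.47164483  46.53643837] [-51.94432697  69.02371678]
steel [-61.88538153   6.24488861] [-54.03357364  69.97432056]
47 [-59.1795796  89.2914959] [-59.14125642  89.11775184] [-65.57657922  78.29367734] [-52.39968777  99.29589729]
steel [-61.99197213  37.5476554 ] [-54.05845608 100.64706073]
```

View pics/cmp.png

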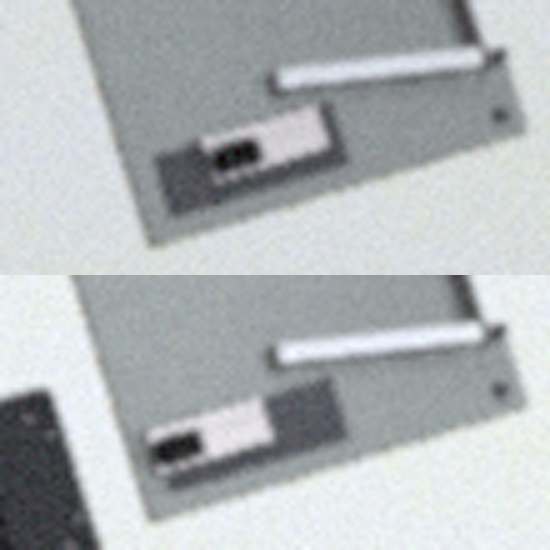

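Run:
```python
from h import *
d=load('top')
for p in [(321.4,246),(324.6,258),(356,236),(359,247)]:
  print((onz(d,*p,.018)[:2]-FT)@rot(FA)*1000)
go(fx(-58.6,89.3-30),.14,106.4)
```

```text
[-46.15398803  89.24975509]
[-79.11861558  90.68461151]
[-47.41844555  -8.06567928]
[-77.8147792   -6.59398496]
shift [   1.  -195.8   61.7] turn [ 0.1 -0.   0.5]
```

```bash
python3 -m jog '[[[1,-199,0,0,0,0,0],[1,-199,0,0,0,0,0],[1,-199,0,0,0,0,0],[1,-199,0,0,0,0,0],[1,-199,60,0,0,0,0],[1,-199,110,0,0,0,0],[1,-199,153,0,0,0,0],[1,-199,153,0,0,0,0],[1,-199,153,0,0,0,0]]]'
python3 -c "
from h import *
p=ctrl.get_state()['position'];print((p[:2]-FT)@rot(FA)*1000)"
```

```text
time: 6.35
position: [0.4455, -0.1833, 0.0481]
tool_rot: [0.446, -3.106, -0.0]
ft_force: [0.5, 0.1, 1.0]
grip_width: 0.01
grip_force: 0.0
[-61.2982479   50.27598495]
```

```bash
cat > st.sh <<'E'
python3 -c "
from h import *
s=ctrl.get_state();p=s['position'];print('fix',(p[:2]-FT)@rot(FA)*1000,p[2],'F fix',rot(FA).T@s['ft_force'][:2],s['ft_force'][2])"
E
python3 -m jog '[[[0,6,0,0,0,0,0],[0,11,0,0,0,0,0],[0,14,0,0,0,0,0],[0,14,0,0,0,0,0]]]' >/dev/null; bash st.sh
python3 -m jog '[[[0,2,0,0,0,0,0],[0,4,0,0,0,0,0],[0,4,0,0,0,0,0]]]' >/dev/null; bash st.sh
python3 -m jog '[[[0,2,0,0,0,0,0],[0,4,0,0,0,0,0],[0,4,0,0,0,0,0]]]' >/dev/null; bash st.sh
```

```text
fix [-58.69432954  64.65126463] 0.04985448367002415 F fix [-0.18864791  0.49203569] -0.10527457574870194
fix [-58.91747142  65.15091121] 0.049687806438960896 F fix [ 1.53010065 -6.77752244] -0.07804262020908659
fix [-58.90432674  65.32854401] 0.049931407626884625 F fix [  2.08312044 -15.42189264] -4.720209194485758
```

No motion under 15 N (friction is only 2 N), so the catch is at its rear stop. Next, the square.

```bash
python3 -m jog '[[[0,-12,0,0,0,0,0],[0,-12,-50,0,0,0,0],[0,-12,-100,0,0,0,30],[0,-12,-100,0,0,0,60]]]' 
python3 -c "
from h import *
go([.5785,.157],.13,61)"
```

```text
time: 7.75
position: [0.4482, -0.1749, 0.1546]
tool_rot: [-0.445, 3.099, -0.003]
ft_force: [0.9, -0.5, -0.0]
grip_width: 0.111
grip_force: 0.0
shift [-218.3  281.8   25.7] turn [ 0.   0.6 45.4]
```

```bash
python3 -m jog '[[[-219,281,20,0,0.6,45.4,60],[-219,281,20,0,0.6,45.4,60],[-219,281,20,0,0.6,45.4,60],[-219,281,20,0,0.6,45.4,60],[-219,281,20,0,0.6,45.4,60],[-219,281,20,0,0.6,45.4,60],[-219,281,20,0,0.6,45.4,60],[-219,281,20,0,0.6,45.4,60],[-219,281,20,0,0.6,45.4,60],[-219,281,20,0,0.6,45.4,60]]]' 
python3 -c "
from h import *
go([.5785,.157],.027,61)"
```

```text
time: 8.75
position: [0.5744, 0.1563, 0.1281]
tool_rot: [-0.785, -3.031, 0.005]
ft_force: [-0.3, -1.1, -0.2]
grip_width: 0.689
grip_force: 0.0
shift [ -4.2   3.2 101.1] turn [-0.3 -0.6 -0.1]
```

```bash
python3 -m jog '[[[-4,3,40,0,-0.6,0,50],[-4,3,70,0,-0.6,0,50],[-4,3,92,0,-0.6,0,50],[-4,3,101,0,-0.6,0,50],[-4,3,101,0,-0.6,0,50],[-4,3,101,0,-0.6,0,8],[-4,3,101,0,-0.6,0,8],[-4,3,101,0,-0.6,0,8],[-4,3,101,0,-0.6,0,8],[-4,3,101,0,-0.6,0,8]]]' 40
python3 - <<'E'
from h import *
d=grab('side');crop(d,180,140,300,230,5,'grasp.png')
E
```

```text
time: 9.75
position: [0.579, 0.159, 0.028]
tool_rot: [0.786, 3.041, -0.006]
ft_force: [-0.7, 0.1, 0.6]
grip_width: 0.204
grip_force: 0.0
```

View pics/grasp.png

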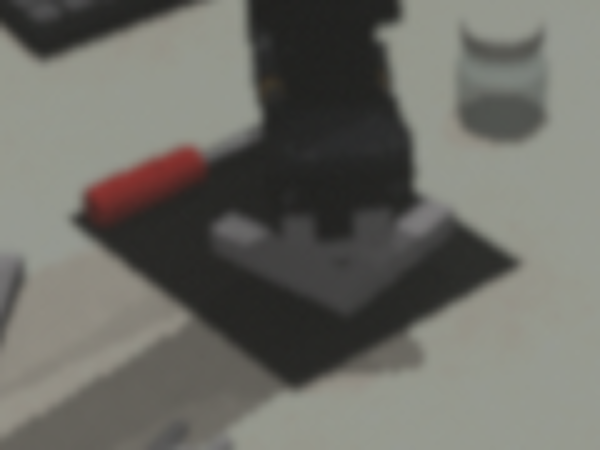

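The fingers straddle the bar centrally and are still closing at 17.7 mm. I'll finish the close and lift.

```bash
python3 -m jog '[[[0,0,0,0,0,0,8],[0,0,0,0,0,0,8],[0,0,0,0,0,0,8],[0,0,-10,0,0,0,8],[0,0,-50,0,0,0,8],[0,0,-90,0,0,0,8],[0,0,-90,0,0,0,8],[0,0,-90,0,0,0,8]]]'
python3 - <<'E'
from h import *
# end plate angle & fixture refinement from first top view
d=load('top');W=cloud(d).reshape(-1,3);W=W[~np.isnan(W[:,0])];L=(W[:,:2]-FT)@rot(FA)*1000
for s,m in(('side',(L[:,0]>-30)&(L[:,0]<85)&(abs(L[:,1]+92)<9)),('end',(L[:,1]>-70)&(L[:,1]<30)&(abs(L[:,0]+36)<20))):
  Q=L[m&(abs(W[:,2]-.052)<.006)];r=cv2.minAreaRect(Q.astype(np.float32));v=cv2.fitLine(Q.astype(np.float32),cv2.DIST_HUBER,0,.01,.01).ravel()
  print(s,len(Q),r,v,np.degrees(np.arctan2(v[1],v[0])))
go(fx(-42.5+38+32,-87.5+38+12),.1,61.4)
c=ctrl.get_state();print(c['ft_force'],R.from_rotvec(c['tool_rot']).as_matrix().round(4))
E
```

```text
time: 10.6
position: [0.5791, 0.1599, 0.118]
tool_rot: [0.786, 3.041, -0.004]
ft_force: [0.2, -1.0, -5.2]
grip_width: 0.154
grip_force: 40.0
side 182 ((24.326152801513672, -90.69608306884766), (11.737366676330566, 107.17927551269531), 89.6924819946289) [ 9.9999928e-01 -1.1772821e-03  2.4237995e+01 -9.0304771e+01] -0.0674533
end 142 ((-35.43156051635742, -23.294918060302734), (92.91063690185547, 10.205026626586914), 79.65996551513672) [  0.18034372   0.98360366 -35.27922    -22.361399  ] 79.610214
shift [-174.2 -363.4   19.1] turn [-0.1  0.1 -0.4]
[ 0.2042037 -0.9542452 -5.1958869] [[-8.749e-01  4.844e-01  3.000e-04]
 [ 4.844e-01  8.748e-01 -2.600e-03]
 [-1.500e-03 -2.100e-03 -1.000e+00]]
```

```bash
python3 -m jog '[[[-174,-363,0,0,0,-0.4,8],[-174,-363,0,0,0,-0.4,8],[-174,-363,0,0,0,-0.4,8],[-174,-363,0,0,0,-0.4,8],[-174,-363,0,0,0,-0.4,8],[-174,-363,0,0,0,-0.4,8],[-174,-363,0,0,0,-0.4,8],[-174,-363,0,0,0,-0.4,8],[-174,-363,0,0,0,-0.4,8],[-174,-363,0,0,0,-0.4,8]]]'
bash st.sh
python3 - <<'E'
from h import *
go(fx(-42.5+38+32,-87.5+38+12),.042,61.4)
d=grab('side');crop(d,240,190,400,310,5,'over.png')
E
```

```text
time: 11.6
position: [0.5527, -0.2444, 0.1169]
tool_rot: [-0.782, -3.038, 0.007]
ft_force: [0.1, 1.6, -4.5]
grip_width: 0.158
grip_force: 40.0
fix [ 24.31539472 -38.62922874] 0.11686545420316236 F fix [0.54428179 1.47278213] -4.524579677774873
shift [-1.6  3.5 74.8] turn [-0.3 -0.2 -0.3]
```

View pics/over.png

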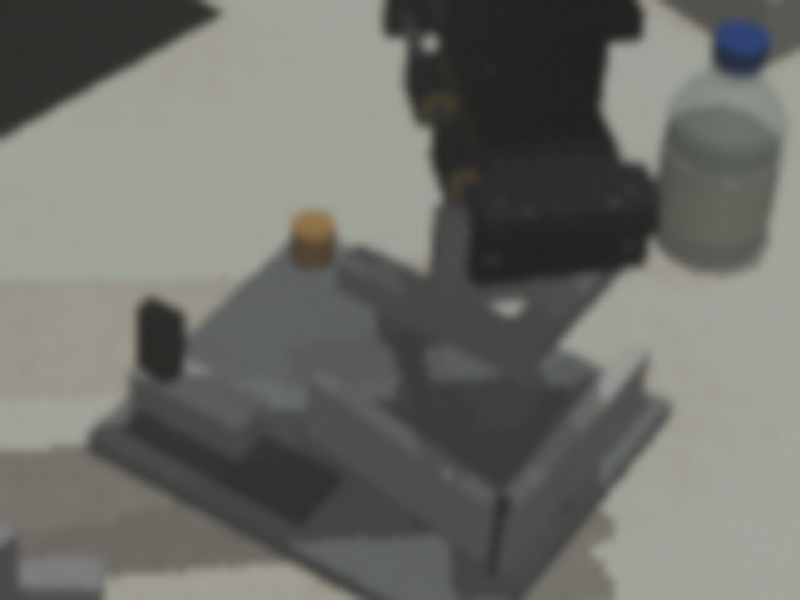

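The square hangs over the open frame, clear of the leaning end plate and the bottle. Descending.

```bash
python3 -m jog '[[[-2,3,35,0,0,-0.3,8],[-2,3,60,0,0,-0.3,8],[-2,3,75,0,0,-0.3,8],[-2,3,75,0,0,-0.3,8]]]'; bash st.sh
python3 -m jog '[[[0,0,2,0,0,0,8],[0,0,4,0,0,0,8],[0,0,4,0,0,0,8]]]'; bash st.sh
python3 -c "
from h import *
c=ctrl.get_state();M=R.from_rotvec(c['tool_rot']).as_matrix();print(M.round(4),np.degrees(np.arctan2(M[1,1],M[0,1])),np.degrees(FA)+45)
print('fix +x,+y in tool:',M.T@np.r_[rot(FA)[:,0],0],M.T@np.r_[rot(FA)[:,1],0])"
```

```text
time: 12.05
position: [0.5565, -0.2383, 0.041]
tool_rot: [-0.763, -3.041, 0.005]
ft_force: [0.0, -0.0, -4.6]
grip_width: 0.157
grip_force: 40.0
fix [ 29.60866635 -33.84043153] 0.04103669847534465 F fix [ 0.00058007 -0.01022365] -4.607556858916349
time: 12.35
position: [0.5589, -0.2414, 0.0411]
tool_rot: [0.768, 3.044, -0.006]
ft_force: [-0.4, 0.5, -4.4]
grip_width: 0.158
grip_force: 40.0
fix [ 31.11492892 -37.54841146] 0.041146809997011 F fix [-0.279697    0.59754978] -4.356048373020101
[[-8.805e-01  4.741e-01  9.000e-04]
 [ 4.741e-01  8.805e-01 -4.100e-03]
 [-2.700e-03 -3.200e-03 -1.000e+00]] 61.70125152131429 61.386592940741544
fix +x,+y in tool: [-7.10982970e-01  7.03209143e-01 -3.43446724e-04] [ 0.70320397  0.71097568 -0.00421388]
```

```bash
python3 -m jog '[[[0,0,0,0,0,0.3,8],[0,0,0,0,0,0.3,8]]]'|grep -E 'pos|ft'; 
python3 -m jog '[[[0,0,1,0,0,0,8],[0,0,2,0,0,0,8],[0,0,2,0,0,0,8]]]'|grep -E 'pos|ft'
python3 -m jog '[[[0,0,1,0,0,0,8],[0,0,2,0,0,0,8],[0,0,2,0,0,0,8]]]'|grep -E 'pos|ft'
```

```text
position: [0.5585, -0.2415, 0.0408]
ft_force: [0.2, -0.3, -4.6]
position: [0.5581, -0.2412, 0.038]
ft_force: [-0.7, -0.2, -3.9]
position: [0.5581, -0.2413, 0.036]
ft_force: [0.8, 0.4, -4.4]
```

```bash
python3 -m jog '[[[0,0,1,0,0,0,8],[0,0,1,0,0,0,8],[0,0,1,0,0,0,8]]]'|grep -E 'pos|ft'; 
python3 -m jog '[[[0,0,1,0,0,0,8],[0,0,1,0,0,0,8],[0,0,1,0,0,0,8]]]'|grep -E 'pos|ft'; bash st.sh
```

```text
position: [0.5582, -0.2414, 0.0358]
ft_force: [-2.9, 1.5, 3.3]
position: [0.5582, -0.2414, 0.0358]
ft_force: [-6.0, 3.1, 11.0]
fix [ 30.3874476  -37.28047411] 0.0357902165016825 F fix [-4.9142543   4.64776635] 10.958127068226487
```

```bash
python3 -m jog '[[[0,0,-2,0,0,0,8],[0,0,-2,0,0,0,8],[-2,-2,-2,0,0,0,8],[-4,-4,-2,0,0,0,8],[-6,-6,-2,0,0,0,8],[-6,-6,-2,0,0,0,8]]]'>/dev/null; bash st.sh
python3 -m jog '[[[-0.7,-0.7,0,0,0,0,8],[-1.4,-1.4,0,0,0,0,8],[-1.4,-1.4,0,0,0,0,8]]]'>/dev/null; bash st.sh
python3 -m jog '[[[-0.7,-0.7,0,0,0,0,8],[-1.4,-1.4,0,0,0,0,8],[-1.4,-1.4,0,0,0,0,8]]]'>/dev/null; bash st.sh
```

```text
fix [ 30.05110404 -46.77875968] 0.035915364047033674 F fix [ 0.44803898 -0.23590422] -4.853178544945567
fix [ 30.20828207 -47.78518471] 0.035955293797866425 F fix [-0.23854167 -0.5496187 ] -4.3481263220252995
fix [ 30.24313839 -47.95401269] 0.03600187689662608 F fix [-1.64599856  5.42327469] -0.8632390730940418
```

```bash
python3 -m jog '[[[2,-2,0,0,0,0,8],[5,-5,0,0,0,0,8],[8,-8,0,0,0,0,8],[10,-10,0,0,0,0,8],[10,-10,0,0,0,0,8]]]'>/dev/null; bash st.sh
python3 -m jog '[[[1.4,-1.4,0,0,0,0,8],[2.8,-2.8,0,0,0,0,8],[4.2,-4.2,0,0,0,0,8],[5.6,-5.6,0,0,0,0,8],[7,-7,0,0,0,0,8],[7,-7,0,0,0,0,8]]]'>/dev/null; bash st.sh
python3 -m jog '[[[1,-1,0,0,0,0,8],[2,-2,0,0,0,0,8],[3,-3,0,0,0,0,8],[4,-4,0,0,0,0,8],[4,-4,0,0,0,0,8]]]'>/dev/null; bash st.sh
```

```text
fix [ 17.18028121 -47.98621985] 0.03607105786005663 F fix [1.73916719 5.1512296 ] -4.426367193012372
fix [  8.66701702 -48.02534131] 0.036378085854642264 F fix [4.34970596 3.60708437] -4.780775300259986
fix [  3.03011092 -48.00372962] 0.03637879754907524 F fix [4.49003275 4.95633871] -5.118294954447442
```

```bash
python3 -m jog '[[[1,-1,0,0,0,0,8],[2,-2,0,0,0,0,8],[3,-3,0,0,0,0,8],[3,-3,0,0,0,0,8]]]'>/dev/null; bash st.sh
python3 -m jog '[[[1,-1,0,0,0,0,8],[2,-2,0,0,0,0,8],[2,-2,0,0,0,0,8]]]'>/dev/null; bash st.sh
python3 -m jog '[[[0.7,-0.7,0,0,0,0,8],[1.4,-1.4,0,0,0,0,8],[1.4,-1.4,0,0,0,0,8]]]'>/dev/null; bash st.sh
```

```text
fix [ -1.26561848 -48.01946333] 0.03640411427094306 F fix [4.51047921 4.86825685] -4.274757060900797
fix [ -4.13820949 -48.02209106] 0.036392544714020224 F fix [4.00488147 4.94873688] -4.2407778968386065
fix [ -4.92865137 -48.03098023] 0.03652256681513148 F fix [6.19598054 4.26686299] -6.002673443198994
```

```bash
python3 -m jog '[[[0.7,-0.7,0,0,0,0,8],[0.7,-0.7,0,0,0,0,8],[0.7,-0.7,0,0,0,0,8]]]'>/dev/null; bash st.sh
python3 -m jog '[[[0.7,-0.7,0,0,0,0,8],[0.7,-0.7,0,0,0,0,8],[0.7,-0.7,0,0,0,0,8]]]'>/dev/null; bash st.sh
python3 -c "
from h import *
c=ctrl.get_state();M=R.from_rotvec(c['tool_rot']).as_matrix();print(np.degrees(np.arctan2(M[1,1],M[0,1])),c['torque'])"
```

```text
fix [ -5.0494368  -47.98754976] 0.03658707774080229 F fix [7.15016218 4.20712678] -7.141639287130789
fix [ -5.22460005 -47.91698764] 0.03670469577833339 F fix [8.66313785 4.07135938] -8.148492297279985
61.55138108375884 [ 1.7212218  -1.91761364  0.07084001]
```

```bash
cat > yw.sh <<'E'
bash st.sh; python3 -c "
from h import *
c=ctrl.get_state();M=R.from_rotvec(c['tool_rot']).as_matrix();print('yaw',np.degrees(np.arctan2(M[1,1],M[0,1])),c['torque'][2])"
E
python3 -m jog '[[[-1.4,-1.4,1,0,0,0,8],[-2,-2,1,0,0,0,8],[-2,-2,1,0,0,0,8]]]'>/dev/null; bash yw.sh
python3 -m jog '[[[0,0,0,0,0,0.5,8],[0,0,0,0,0,0.5,8]]]'>/dev/null; bash yw.sh
python3 -m jog '[[[0,0,0,0,0,-1,8],[0,0,0,0,0,-1,8]]]'>/dev/null; bash yw.sh
```

```text
fix [ -4.99246488 -48.10010912] 0.03633012265208646 F fix [ 7.26910002 11.60073227] 2.087664239170504
yaw 61.60785418409493 -0.014621729726518963
fix [ -4.9723792 -48.104752 ] 0.03629478107954444 F fix [ 6.50882946 11.00004894] 1.5318572582344192
yaw 61.15853592203374 0.16913411234393322
fix [ -5.1111625  -47.94860401] 0.03626447767977148 F fix [ 6.6713213  10.85298628] 1.2439692946585719
yaw 62.09786028024399 -0.27257369777230084
```

```bash
python3 -m jog '[[[0,0,0,0,0,0.6,8],[0,0,0,0,0,0.6,8],[0,0,0,0,0,0.6,8]]]'>/dev/null; bash yw.sh
python3 - <<'E'
from h import *
for n in('top','side'):
  d=grab(n);W=cloud(d).reshape(-1,3);W=W[~np.isnan(W[:,0])];L=(W[:,:2]-FT)@rot(FA)*1000
  for s,m in(('side',(L[:,0]>10)&(L[:,0]<85)&(abs(L[:,1]+92)<9)),('end',(L[:,1]>-75)&(L[:,1]<30)&(abs(L[:,0]+47)<14))):
    Q=L[m&(abs(W[:,2]-.052)<.006)]
    if len(Q)<9: print(n,s,len(Q));continue
    v=cv2.fitLine(Q.astype(np.float32),cv2.DIST_HUBER,0,.01,.01).ravel()
    print(n,s,len(Q),v.round(3),np.degrees(np.arctan2(v[1],v[0])).round(2),Q.min(0),Q.max(0))
d=load('top');a=d['image'][165:275,290:400];d=load('side');b=d['image'][215:325,250:390]
a=cv2.resize(a,None,fx=3.5,fy=3.5,interpolation=cv2.INTER_CUBIC);b=cv2.resize(b,(400,385),interpolation=cv2.INTER_CUBIC)
b=cv2.resize(b,(400,a.shape[0]))
cv2.imwrite('pics/press.png',cv2.cvtColor(np.clip(np.hstack([a,b])*1.6,0,255).astype(np.uint8),cv2.COLOR_RGB2BGR))
E
```

```text
fix [ -5.01294183 -48.06595517] 0.03629497193750824 F fix [ 6.75716122 10.48731935] 1.2853713721678632
yaw 61.524734723400016 -0.02018230792125805
top side 46 [  0.982  -0.191  64.421 -90.23 ] -11.0 [ 49.5910286  -97.03370901] [ 78.52064251 -84.77810594]
top end 19 [  0.326  -0.945 -46.273  16.476] -70.95 [-52.05244767   8.35354507] [-42.76011868  23.98311118]
side side 38 [  0.984   0.18   66.601 -93.893] 10.34 [ 50.57583286 -97.85832128] [ 79.81073446 -86.72862924]
side end 212 [ 1.0000e-02  1.0000e+00 -4.8798e+01 -2.8594e+01] 89.4 [-54.40876984 -74.77098613] [-38.25820415  22.27427972]
```

View pics/press.png

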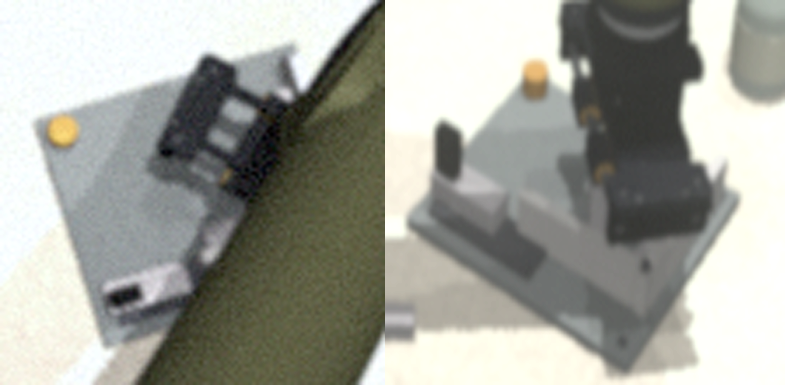

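```bash
python3 -m jog '[[[0.3,-1.7,0,0,0,0,8],[0.6,-3.4,0,0,0,0,8],[0.6,-3.4,0,0,0,0,8]]]'>/dev/null; bash yw.sh
python3 -m jog '[[[0,0,0,0,0,0,8],[0,0,0,0,0,0,8],[0,0,0,0,0,0,8],[0,0,0,0,0,0,8],[0,0,0,0,0,0,8],[0,0,0,0,0,0,8],[0,0,0,0,0,0,8],[0,0,0,0,0,0,8],[0,0,0,0,0,0,8],[0,0,0,0,0,0,8]]]'>/dev/null; bash yw.sh
python3 - <<'E'
from h import *
d=grab('side');W=cloud(d).reshape(-1,3);W=W[~np.isnan(W[:,0])];L=(W[:,:2]-FT)@rot(FA)*1000
for z0,z1 in((.046,.058),(.02,.046),(.015,.058)):
  for y1 in(22,10):
    m=(L[:,1]>-75)&(L[:,1]<y1)&(abs(L[:,0]+47)<14)&(W[:,2]>z0)&(W[:,2]<z1)
    Q=L[m];v=cv2.fitLine(Q.astype(np.float32),cv2.DIST_HUBER,0,.01,.01).ravel()
    print(z0,len(Q),v.round(3),np.degrees(np.arctan2(v[1],v[0])).round(2))
E
```

```text
fix [ -5.16272595 -48.13618632] 0.03651262993127472 F fix [11.55146352 14.20498041] 1.155614271984441
yaw 61.612190884200594 -0.053132218534092016
fix [ -5.17482922 -48.16751251] 0.03649897205620571 F fix [11.13151373 14.17595315] 2.1616032584813514
yaw 61.624500384503904 -0.019495536771722485
0.046 203 [ 5.0000e-03 -1.0000e+00 -4.8807e+01 -2.7741e+01] -89.73
0.046 180 [ 8.0000e-03 -1.0000e+00 -4.8787e+01 -3.2916e+01] -89.56
0.02 310 [ 1.3000e-02 -1.0000e+00 -5.0654e+01 -2.8127e+01] -89.25
0.02 273 [ 1.6000e-02 -1.0000e+00 -5.0652e+01 -3.3325e+01] -89.06
0.015 585 [ 1.2000e-02 -1.0000e+00 -5.0305e+01 -2.7608e+01] -89.29
0.015 511 [ 1.5000e-02 -1.0000e+00 -5.0278e+01 -3.2913e+01] -89.13
```

Both faces are pressed at 11–14 N and were held for over a second, with no twist. The plate reads square within noise. I'll retreat along fixture +x first, then +y, then lift.

```bash
python3 -m jog '[[[-1,1,0,0,0,0,8],[-2.5,2.5,0,0,0,0,8],[-5,5,0,0,0,0,8],[-9,9,0,0,0,0,8],[-8,16,-2,0,0,0,8],[-7,20,-10,0,0,0,8],[-7,20,-40,0,0,0,8],[-7,20,-80,0,0,0,8],[-7,20,-90,0,0,0,8],[-7,20,-90,0,0,0,8]]]'; bash yw.sh
python3 - <<'E'
from h import *
c=rot(.085)@np.array([-.004,-.008])+[.5689,.1859];print(c)
go(c,.125,60); go([.52,-.05],.125,60)
E
```

```text
time: 21.6
position: [0.5387, -0.2571, 0.1275]
tool_rot: [0.778, 3.038, -0.007]
ft_force: [-0.6, 0.5, -5.0]
grip_width: 0.162
grip_force: 40.0
fix [  7.30081555 -46.88202066] 0.12751316283037403 F fix [-0.43524986  0.62572148] -5.048471568384379
yaw 61.26816379303179 0.013218220410681956
[0.56559362 0.17758929]
shift [185.4 394.1   0. ] turn [-0.2  0.4  1.3]
shift [116.  172.6   1.2] turn [-0.2  0.4  1.3]
```

```bash
python3 -m jog '[[[185,394,-5,0,0,0,8],[185,394,-5,0,0,0,8],[185,394,-5,0,0,0,8],[185,394,-5,0,0,0,8],[185,394,-5,0,0,0,8],[185,394,-5,0,0,0,8],[185,394,-5,0,0,0,8],[185,394,-5,0,0,0,8],[185,394,-5,0,0,0,8],[185,394,-5,0,0,0,8]]]'
python3 - <<'E'
from h import *
go([.5656,.1776],.03,61)
for n in('top','side'):
  Ws=[]
  for k in range(4):
    d=grab(n);W=cloud(d).reshape(-1,3);Ws.append(W[~np.isnan(W[:,0])])
  W=np.vstack(Ws);L=(W[:,:2]-FT)@rot(FA)*1000
  aa=[]
  for s,m in(('side',(L[:,0]>-30)&(L[:,0]<75)&(abs(L[:,1]+92)<9)),('end',(L[:,1]>-75)&(L[:,1]<18)&(abs(L[:,0]+47)<12))):
    Q=L[m&(abs(W[:,2]-.052)<.005)];v=cv2.fitLine(Q.astype(np.float32),cv2.DIST_HUBER,0,.01,.01).ravel()
    a=np.degrees(np.arctan2(v[1],v[0]))%180;aa.append(a);print(n,s,len(Q),v.round(3),a)
  print('corner angle',(aa[1]-aa[0])%180)
E
```

```text
time: 22.6
position: [0.5619, 0.1873, 0.1258]
tool_rot: [-0.762, -3.044, 0.004]
ft_force: [-0.4, 0.2, -4.2]
grip_width: 0.161
grip_force: 40.0
shift [-8.1 -6.5 95.8] turn [-0.2 -0.2  0.9]
top side 669 [  1.     -0.     22.129 -90.601] 179.99928
top end 538 [ 1.1000e-02 -1.0000e+00 -4.6958e+01 -2.8373e+01] 90.63505
corner angle 90.635765
side side 694 [ 1.0000e+00 -5.0000e-03  2.0763e+01 -9.3244e+01] 179.7188
side end 777 [ 9.0000e-03 -1.0000e+00 -4.8301e+01 -2.9942e+01] 90.54183
corner angle 90.82304
```

Depth puts the corner at 90.6–90.8°, but those fits are good to only about 0.5°. I'll check with subpixel image edges, using the base-plate edges (exactly 90°) as reference.

```bash
cat > ang.py <<'E'
from h import *
def run(n,N=10):
  fr=[grab(n) for _ in range(N)];g=np.mean([f['image'].astype(float).mean(2) for f in fr],0).astype(np.float32)
  d=fr[0];f,cx,cy,M,t=cam(d)
  def samp(X,Y,h):
    w=np.stack([X,Y],-1)/1000@rot(FA).T+FT;P=np.concatenate([w,np.full(w.shape[:-1]+(1,),h)],-1)@M.T+t
    return cv2.remap(g,(P[...,0]/P[...,2]*f+cx).astype(np.float32),(P[...,1]/P[...,2]*f+cy).astype(np.float32),cv2.INTER_CUBIC)
  def edge(axis,c,lo,hi,h,w,sign):
    s=np.arange(lo,hi,1.0);o=np.arange(-w,w,.25);S,O=np.meshgrid(s,o,indexing='ij')
    I=samp(S,c+O,h) if axis=='x' else samp(c+O,S,h)
    G=cv2.GaussianBlur(np.gradient(I,axis=1)*sign,(1,9),0,sigmaY=.1) if 0 else np.gradient(cv2.blur(I,(5,5)),axis=1)*sign
    G=np.clip(G,0,None)**2;k=np.argmax(G,1)
    e=[]
    for i in range(len(s)):
      a,b=max(k[i]-10,0),k[i]+11;e.append((G[i,a:b]*o[a:b]).sum()/(G[i,a:b].sum()+1e-9))
    e=np.array(e);ok=np.abs(e-np.median(e))<3
    for _ in range(3):
      p=np.polyfit(s[ok],e[ok],1);r=e-np.polyval(p,s);ok=np.abs(r)<2.5*max(r[ok].std(),.1)
    slope=p[0]; 
    print(n,axis,c,'h',h,'off',round(np.polyval(p,s.mean())+c,2),'slope deg',round(np.degrees(slope),2),'rms',round(r[ok].std(),2),ok.sum(),'/',len(s))
  for sg in(1,-1):
    print('sign',sg)
    edge('x',-87.5 ,-25,72,.052,6,sg); edge('x',-95.5,-25,72,.052,6,sg)
    edge('y',-42.5,-75,15,.052,6,sg); edge('y',-52.5,-75,15,.052,6,sg)
  for sg in(1,-1): edge('x',-107.5,-85,85,.012,8,sg); edge('x',107.5,-85,85,.012,8,sg)
  for sg in (1,-1): edge('y',92.5,-100,100,.012,8,sg); edge('y',-92.5,-100,100,.012,8,sg)
run('top');run('side')
E
python3 ang.py
```

```text
sign 1
top x -87.5 h 0.052 off -87.5 slope deg 0.0 rms 0.0 87 / 97
top x -95.5 h 0.052 off -96.42 slope deg -1.26 rms 0.81 86 / 97
top y -42.5 h 0.052 off -47.58 slope deg -0.11 rms 0.09 90 / 90
top y -52.5 h 0.052 off -50.96 slope deg -0.82 rms 0.27 90 / 90
sign -1
top x -87.5 h 0.052 off -87.05 slope deg -0.09 rms 0.21 97 / 97
top x -95.5 h 0.052 off -90.89 slope deg -0.01 rms 0.09 97 / 97
top y -42.5 h 0.052 off -41.01 slope deg -0.62 rms 0.19 88 / 90
top y -52.5 h 0.052 off -57.12 slope deg -0.64 rms 0.31 88 / 90
top x -107.5 h 0.012 off -107.43 slope deg -0.98 rms 1.25 121 / 170
top x 107.5 h 0.012 off 109.14 slope deg 0.2 rms 0.22 161 / 170
top x -107.5 h 0.012 off -101.05 slope deg -0.01 rms 0.08 125 / 170
top x 107.5 h 0.012 off 103.51 slope deg 0.16 rms 0.36 143 / 170
top y 92.5 h 0.012 off 94.33 slope deg 0.02 rms 0.33 196 / 200
top y -92.5 h 0.012 off -85.91 slope deg -0.03 rms 0.41 114 / 200
top y 92.5 h 0.012 off 86.4 slope deg 0.11 rms 0.87 179 / 200
top y -92.5 h 0.012 off -91.4 slope deg -0.11 rms 0.28 196 / 200
sign 1
side x -87.5 h 0.052 off -92.63 slope deg 0.11 rm
[... 287 characters left out ...]
 -95.5 h 0.052 off -90.43 slope deg 0.03 rms 0.05 84 / 97
side y -42.5 h 0.052 off -39.4 slope deg -0.05 rms 0.11 85 / 90
side y -52.5 h 0.052 off -52.5 slope deg 0.0 rms 0.0 87 / 90
side x -107.5 h 0.012 off -104.91 slope deg 0.16 rms 0.12 167 / 170
side x 107.5 h 0.012 off 107.62 slope deg -0.03 rms 0.64 129 / 170
side x -107.5 h 0.012 off -110.4 slope deg 0.09 rms 0.16 165 / 170
side x 107.5 h 0.012 off 107.5 slope deg 0.0 rms 0.0 84 / 170
side y 92.5 h 0.012 off 94.6 slope deg 0.15 rms 0.62 176 / 200
side y -92.5 h 0.012 off -89.5 slope deg 0.07 rms 0.14 198 / 200
side y 92.5 h 0.012 off 92.5 slope deg 0.0 rms 0.0 127 / 200
side y -92.5 h 0.012 off -97.19 slope deg 0.0 rms 0.32 200 / 200
```

The cameras and the contact yaw (the ±0.5° twist I tried) both suggest the end plate sits about 0.5° past square. There's plenty of time. I'll ease it back a few mm from behind using the held square's leg tip, then press again without twisting.

```bash
python3 -c "
from h import *
print(fx(-124,40));go(fx(-124,40),.126,61.5)"
```

```text
[ 0.3882522 -0.2108073]
shift [ -32.9 -426.2    4.2] turn [-0.2  0.1 -0.2]
```

```bash
python3 -m jog '[[[-33,-426,0,0,0,-0.2,8],[-33,-426,0,0,0,-0.2,8],[-33,-426,0,0,0,-0.2,8],[-33,-426,0,0,0,-0.2,8],[-33,-426,0,0,0,-0.2,8],[-33,-426,0,0,0,-0.2,8],[-33,-426,0,0,0,-0.2,8],[-33,-426,0,0,0,-0.2,8],[-33,-426,0,0,0,-0.2,8],[-33,-426,0,0,0,-0.2,8]]]'
bash yw.sh
python3 -c "
from h import *
go(fx(-124,40),.053,61.5)"
```

```text
time: 25.0
position: [0.3863, -0.2152, 0.1306]
tool_rot: [0.786, 3.04, -0.006]
ft_force: [0.9, 0.5, -4.3]
grip_width: 0.158
grip_force: 40.0
fix [-127.14467871   36.34142587] 0.13064591936580341 F fix [0.99723469 0.25139261] -4.301645216507173
yaw 61.00866390155711 -0.0320970276291942
shift [ 0.6  5.1 77.6] turn [-0.2  0.1 -0.5]
```

```bash
python3 -m jog '[[[0.6,5,40,0,0,-0.4,8],[0.6,5,65,0,0,-0.4,8],[0.6,5,77,0,0,-0.4,8],[0.6,5,77,0,0,-0.4,8],[0.6,5,77,0,0,-0.4,8]]]' >/dev/null; bash yw.sh
python3 -m jog '[[[-1.4,1.4,0,0,0,0,8],[-2.8,2.8,0,0,0,0,8],[-2.8,2.8,0,0,0,0,8]]]' >/dev/null; bash st.sh
python3 -m jog '[[[-0.7,0.7,0,0,0,0,8],[-1.4,1.4,0,0,0,0,8],[-1.4,1.4,0,0,0,0,8]]]' >/dev/null; bash st.sh
```

```text
fix [-120.1088468    43.32532566] 0.053975311628879946 F fix [ 1.20969243 -0.64902106] -4.452022437998653
yaw 61.91242807830078 -0.014745180187048295
fix [-115.95971591   43.53585792] 0.05390910683462183 F fix [ 0.52485203 -0.60807853] -4.690037906914899
fix [-115.27400783   43.80424235] 0.05312607431573575 F fix [-1.2513818   0.01542211] -3.7727028743227473
```

```bash
python3 -m jog '[[[-0.7,0.7,0,0,0,0,8],[-1.4,1.4,0,0,0,0,8],[-1.4,1.4,0,0,0,0,8]]]' >/dev/null; bash st.sh
python3 -m jog '[[[-0.7,0.7,0,0,0,0,8],[-1.4,1.4,0,0,0,0,8],[-1.4,1.4,0,0,0,0,8]]]' >/dev/null; bash st.sh
python3 -m jog '[[[-0.7,0.7,0,0,0,0,8],[-0.7,0.7,0,0,0,0,8]]]' >/dev/null; bash st.sh
```

```text
fix [-113.07595575   43.97110704] 0.0530337201150024 F fix [-2.75519532  0.56858349] -3.472785370966608
fix [-110.84334048   44.05854452] 0.05307187718933287 F fix [-1.37372776  0.50857376] -4.054353304859918
fix [-109.87100494   44.05528278] 0.05309357378400459 F fix [-1.93107276  1.78199876] -4.176641665120115
```

The plate moved about 5 mm inward at its tip. Backing off, then re-pressing.

```bash
python3 -m jog '[[[3,-3,0,0,0,0,8],[7,-7,0,0,0,0,8],[7,-7,0,0,0,0,8],[7,-7,-40,0,0,0,8],[7,-7,-70,0,0,0,8],[7,-7,-70,0,0,0,8],[7,-7,-70,0,0,0,8]]]'; python3 -c "
from h import *
go(fx(22,-36),.12,61.4)"
```

```text
time: 27.6
position: [0.3916, -0.2055, 0.1232]
tool_rot: [0.762, 3.046, -0.004]
ft_force: [-0.3, 0.4, -5.2]
grip_width: 0.157
grip_force: 40.0
shift [-156.9   41.8    3.5] turn [-0.1  0.1  0.5]
```

```bash
python3 -m jog '[[[-157,42,0,0,0,0.5,8],[-157,42,0,0,0,0.5,8],[-157,42,0,0,0,0.5,8],[-157,42,0,0,0,0.5,8],[-157,42,0,0,0,0.5,8],[-157,42,0,0,0,0.5,8]]]' >/dev/null; bash yw.sh;  python3 -c "
from h import *
go(fx(22,-36),.0365,61.4)"
```

```text
fix [ 19.6125254  -35.60989154] 0.12091683078963807 F fix [-0.6554085   0.44362126] -3.9246227023123668
yaw 61.33636314383018 0.01187753012664527
shift [-2.2  1.9 84.4] turn [-0.4 -0.2 -0.1]
```

```bash
python3 -m jog '[[[-2,2,40,0,0,0,8],[-2,2,70,0,0,0,8],[-2,2,82,0,0,0,8],[-2,2,82,0,0,0,8],[-2,2,82,0,0,0,8]]]' >/dev/null; bash yw.sh
python3 -m jog '[[[-2,-2,0,0,0,0,8],[-4,-4,0,0,0,0,8],[-5.5,-5.5,0,0,0,0,8],[-5.5,-5.5,0,0,0,0,8],[-5.5,-5.5,0,0,0,0,8]]]' >/dev/null; bash yw.sh
```

```text
fix [ 24.44375185 -36.85396134] 0.04249967925834361 F fix [ 0.08320392 -0.50776152] -3.524132022019412
yaw 61.36129752066003 -0.014771993927039645
fix [ 24.38975086 -44.23010349] 0.04133201820616034 F fix [0.26468222 0.67174276] -4.444461078652442
yaw 61.38745652917676 0.06186640513714997
```

```bash
python3 -m jog '[[[0,0,2.5,0,0,0,8],[0,0,4.5,0,0,0,8],[-1.5,-1.5,4.5,0,0,0,8],[-3,-3,4.5,0,0,0,8],[-3,-3,4.5,0,0,0,8]]]' >/dev/null; bash yw.sh
python3 -m jog '[[[-1,-1,0,0,0,0,8],[-1.8,-1.8,0,0,0,0,8],[-1.8,-1.8,0,0,0,0,8]]]' >/dev/null; bash yw.sh
```

```text
fix [ 24.3871263  -47.91991616] 0.036591912813110944 F fix [-0.13304614  2.33547357] -2.99574553316603
yaw 61.40370009815221 -0.011441632457525785
fix [ 24.46095618 -48.02613606] 0.036427171336243125 F fix [-1.61910288  8.56448011] 0.17351372909248108
yaw 61.459615245345915 0.022110595008763625
```

```bash
python3 -m jog '[[[3,-3,0,0,0,0.2,8],[6,-6,0,0,0,0.2,8],[9,-9,0,0,0,0.2,8],[12,-12,0,0,0,0.2,8],[15,-15,0,0,0,0.2,8],[15,-15,0,0,0,0.2,8]]]' >/dev/null; bash yw.sh
python3 -m jog '[[[1,-1,0,0,0,0,8],[2,-2,0,0,0,0,8],[3,-3,0,0,0,0,8],[4,-4,0,0,0,0,8],[4,-4,0,0,0,0,8]]]' >/dev/null; bash yw.sh
python3 -m jog '[[[0.7,-0.7,0,0,0,0,8],[1.4,-1.4,0,0,0,0,8],[2.1,-2.1,0,0,0,0,8],[2.1,-2.1,0,0,0,0,8]]]' >/dev/null; bash yw.sh
```

```text
fix [  4.73670971 -48.07417946] 0.03646704119330805 F fix [2.28089821 5.53398573] -3.8559678913131377
yaw 61.29186383490578 0.11346237289258171
fix [  0.32710778 -48.08808751] 0.036560098913120245 F fix [2.73001719 4.74894232] -5.627287193438737
yaw 61.32809792759138 0.08182308541287259
fix [ -2.297718   -48.07892882] 0.036667114752421764 F fix [5.89668971 4.64389512] -4.200322802210011
yaw 61.33746742845424 0.08410767985264678
```

```bash
python3 -m jog '[[[-1,-1,0,0,0,0,8],[-2,-2,0.5,0,0,0,8],[-1.3,-2.7,0.5,0,0,0,8],[-0.6,-3.4,0.5,0,0,0,8],[0,-4,0.5,0,0,0,8],[0,-4,0.5,0,0,0,8]]]' >/dev/null; bash yw.sh
python3 -m jog '[[[0.7,-0.7,0,0,0,0,8],[1.2,-1.2,0,0,0,0,8],[1.2,-1.2,0,0,0,0,8]]]' >/dev/null; bash yw.sh
```

```text
fix [ -2.72615024 -48.24328817] 0.03631566883929188 F fix [ 8.65615053 10.4015149 ] -2.8632949887048618
yaw 61.44334800531697 0.03895631626608354
fix [ -4.24389422 -48.25314862] 0.03631627689274078 F fix [ 9.01545677 10.43382597] -2.4976845937410337
yaw 61.44701927055278 0.03446358145703512
```

```bash
python3 -m jog '[[[0.7,-0.7,0,0,0,0,8],[1,-1,0,0,0,0,8],[1,-1,0,0,0,0,8]]]' >/dev/null; bash yw.sh
python3 -m jog '[[[-0.2,-1.2,0,0,0,0,8],[0,-2.5,0,0,0,0,8],[0,-2.5,0,0,0,0,8]]]' >/dev/null; bash yw.sh
python3 -m jog '[[[-0.2,-1.2,0,0,0,0,8],[0,-2.5,0,0,0,0,8],[0,-2.5,0,0,0,0,8]]]' >/dev/null; bash yw.sh
```

```text
fix [ -4.90761241 -48.25367455] 0.03634558960360531 F fix [ 9.20372513 10.14688059] -3.7649838497130053
yaw 61.46459410689133 -0.0075555238422399225
fix [ -5.01227818 -48.27449616] 0.036427596699314335 F fix [12.04621409 13.62577312] -2.8313027958672756
yaw 61.53272764566155 -0.01657735674868225
fix [ -5.10692143 -48.29537414] 0.03650249076236779 F fix [14.44190799 16.60220824] -1.6473761356412835
yaw 61.609073497380635 -0.057162931955663715
```

```bash
python3 -m jog '[[[0,0,0,0,0,0.15,8],[0,0,0,0,0,0.15,8],[0,0,0,0,0,0.15,8],[0,0,0,0,0,0.15,8],[0,0,0,0,0,0.15,8],[0,0,0,0,0,0.15,8],[0,0,0,0,0,0.15,8],[0,0,0,0,0,0.15,8],[0,0,0,0,0,0.15,8],[0,0,0,0,0,0.15,8]]]' >/dev/null; bash yw.sh
python3 -m jog '[[[0,0,0,0,0,0,8],[0,0,0,0,0,0,8],[0,0,0,0,0,0,8],[-1,1,0,0,0,0,8],[-2.5,2.5,0,0,0,0,8],[-5,5,0,0,0,0,8],[-9,9,0,0,0,0,8],[-11,11,0,0,0,0,8],[-8,20,-1,0,0,0,8],[-4,24,-4,0,0,0,8]]]'
python3 -m jog '[[[0,0,-30,0,0,0,8],[0,0,-70,0,0,0,8],[0,0,-90,0,0,0,8],[0,0,-90,0,0,0,8]]]'
python3 -c "
from h import *
go([.5656,.1776],.128,61)"
```

```text
fix [ -5.08554135 -48.32150185] 0.036539362436489614 F fix [14.04146443 15.9873163 ] -0.9038075229488506
yaw 61.48327944549607 0.00629410265677988
time: 35.3
position: [0.5357, -0.254, 0.0401]
tool_rot: [0.785, 3.041, -0.007]
ft_force: [1.0, 0.2, -4.5]
grip_width: 0.156
grip_force: 40.0
time: 35.7
position: [0.5379, -0.2561, 0.1339]
tool_rot: [0.784, 3.034, -0.008]
ft_force: [0.3, -0.8, -4.5]
grip_width: 0.159
grip_force: 40.0
shift [186.  392.8   3.1] turn [-0.2  0.5  0. ]
```

```bash
python3 -m jog '[[[186,393,3,0,0,0,8],[186,393,3,0,0,0,8],[186,393,3,0,0,0,8],[186,393,3,0,0,0,8],[186,393,3,0,0,0,8],[186,393,3,0,0,0,8],[186,393,3,0,0,0,8],[186,393,3,0,0,0,8],[186,393,3,0,0,0,8],[186,393,3,0,0,0,8]]]'|head -2
sed -i 's/^run(.top.).*/run("top")/' ang.py; python3 ang.py | grep -E 'top [xy] (-42.5|-87.5|-52.5) '
python3 - <<'E'
from h import *
go([.5656,.1776],.036,61)
for n in('top','side'):
  Ws=[]
  for k in range(4):
    d=grab(n);W=cloud(d).reshape(-1,3);Ws.append(W[~np.isnan(W[:,0])])
  W=np.vstack(Ws);L=(W[:,:2]-FT)@rot(FA)*1000
  aa=[]
  for s,m in(('side',(L[:,0]>-30)&(L[:,0]<75)&(abs(L[:,1]+92)<9)),('end',(L[:,1]>-75)&(L[:,1]<18)&(abs(L[:,0]+47)<12))):
    Q=L[m&(abs(W[:,2]-.052)<.005)];v=cv2.fitLine(Q.astype(np.float32),cv2.DIST_HUBER,0,.01,.01).ravel()
    aa.append(np.degrees(np.arctan2(v[1],v[0]))%180)
  print('corner angle',(aa[1]-aa[0])%180)
E
```

```text
time: 36.7
position: [0.5614, 0.1884, 0.1232]
top x -87.5 h 0.052 off -87.5 slope deg 0.0 rms 0.0 86 / 97
top y -42.5 h 0.052 off -47.54 slope deg -0.01 rms 0.1 90 / 90
top y -52.5 h 0.052 off -50.85 slope deg -0.71 rms 0.33 90 / 90
top x -87.5 h 0.052 off -87.06 slope deg -0.12 rms 0.21 97 / 97
top y -42.5 h 0.052 off -40.84 slope deg -0.48 rms 0.18 88 / 90
top y -52.5 h 0.052 off -57.05 slope deg -0.69 rms 0.42 87 / 90
shift [-2.9  0.1 89.6] turn [-0.2  0.1 -0. ]
corner angle 90.19043
corner angle 89.88225
```

The end plate now reads square (90.2° and 89.9°). Laying the square down.

```bash
python3 -m jog '[[[-3,0,40,0,0,0,8],[-3,0,70,0,0,0,8],[-3,0,88,0,0,0,8],[-3,0,92,0,0,0,8],[-3,0,92,0,0,0,8]]]' |grep -E 'pos|ft'
python3 -c "
from h import *
p,_=tool();print((p[:2]-[.5689,.1859])@rot(.085)*1000)"
```

```text
position: [0.5654, 0.1781, 0.0333]
ft_force: [-0.1, -0.2, -3.7]
[-4.18676264 -7.4356061 ]
```

```bash
python3 -m jog '[[[0,0,2,0,0,0,8],[0,0,4,0,0,0,8],[0,0,4,0,0,0,8]]]' |grep -E 'pos|ft'
python3 -m jog '[[[0,0,1,0,0,0,8],[0,0,1.5,0,0,0,8],[0,0,1.5,0,0,0,8]]]' |grep -E 'pos|ft'
```

```text
position: [0.5659, 0.1785, 0.0302]
ft_force: [-0.4, -0.2, -4.3]
position: [0.5659, 0.1783, 0.0285]
ft_force: [0.4, -0.3, -1.2]
```

```bash
python3 -m jog '[[[0,0,0.5,0,0,0,8],[0,0,0.5,0,0,0,20],[0,0,0.5,0,0,0,40],[0,0,0.5,0,0,0,40],[0,0,0.5,0,0,0,40],[0,0,0.5,0,0,0,40]]]'
python3 -m jog '[[[0,0,-10,0,0,0,40],[0,0,-40,0,0,0,40],[0,0,-90,0,0,0,40],[0,0,-140,0,0,0,40],[0,0,-190,0,0,0,40],[-60,-100,-190,0,0,0,40],[-60,-150,-190,0,0,0,40],[-60,-150,-190,0,0,0,40],[-60,-150,-190,0,0,0,40],[-60,-150,-190,0,0,0,40]]]'
python3 - <<'E'
from h import *
d=grab('top');d2=grab('side')
im=np.hstack([cv2.resize(d['image'][100:300,100:420],(400,250)),cv2.resize(d2['image'][120:345,170:400],(256,250))])
cv2.imwrite('pics/final.png',cv2.cvtColor(im,cv2.COLOR_RGB2BGR))
W=cloud(d).reshape(-1,3);W=W[~np.isnan(W[:,0])]
m=(abs(W[:,0]-.575)<.08)&(abs(W[:,1]-.17)<.08)
for lo,hi in((.045,.075),(.012,.03)):
    Q=W[m&(W[:,2]>lo)&(W[:,2]<hi)];print(lo,len(Q),np.median(Q,0),rect(Q))
E
```

```text
time: 39.3
position: [0.5656, 0.1783, 0.0276]
tool_rot: [0.785, 3.042, -0.006]
ft_force: [0.2, -0.3, 0.2]
grip_width: 0.437
grip_force: 0.0
time: 40.3
position: [0.5454, 0.0156, 0.2192]
tool_rot: [0.794, 3.039, -0.003]
ft_force: [-0.2, 0.3, 0.8]
grip_width: 0.46
grip_force: 0.0
0.045 153 [0.56627723 0.17610858 0.05963649] ((566.4110717773438, 177.84481811523438), (15.175457000732422, 61.38710021972656), 61.642486572265625)
0.012 424 [0.54500288 0.16662396 0.02016345] ((573.9869384765625, 192.82235717773438), (101.21646881103516, 99.33614349365234), 15.454787254333496)
```

View pics/final.png

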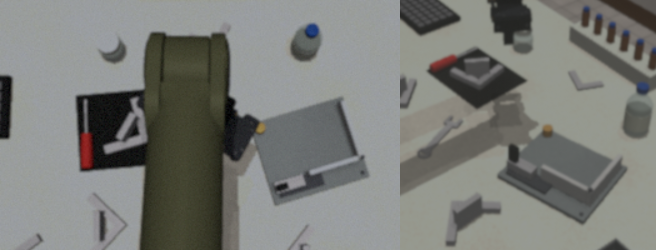

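The square lies flat on the mat, with the bar top at 60 mm and its origin within 8 mm of the mat's centre. The catch is back, the frame is square, the bystanders are unmoved and the gripper is clear. Handing in.

```bash
python3 -c "
from bench import ctrl
print(ctrl.close_job())"
```

```text
the job is handed in; nothing more can be done
None
```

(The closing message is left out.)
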